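# Ready the mural projector

### The job

Get the mural projector ready for a new session. First take the dust cover off the lamp house and lay it flat, knob up, wholly on the cardboard sheet; then set the lens gently on the lamp house, an ear over each steel ball, so that all three balls bear in the grooves under the ears and it cannot rock. Also load every stencil cartridge on the table end to end into the tube magazine, and turn the counter's reset knob counter-clockwise right back to its zero stop; leave the mug, paint bottle and tape roll alone.

Things in the scene. Friction and masses are not known exactly. Their poses are not given: they have to be found in the camera images.
- seat (a point): Where the lens's foot (its body origin) must come to lie: on the vertical axis of the lamp house, 77.4 mm above the table; z up, x and y along the box's sides. The lamp house is a fixed grey box 150 x 150 x 60 mm high with a round window in its top and three steel balls on short studs around it, at 0, 120 and 240 degrees from this x axis, 46 mm from the axis.
- ball0: Polished, slippery steel ball of 16 mm diameter, fixed on a stud of the lamp house, on its x side; origin at the ball's centre, 46 mm from the axis and 76 mm above the table.
- ball1: Second such ball, at 120 degrees (counter-clockwise from above).
- ball2: Third such ball, at 240 degrees.
- lens_mid (a point): The projection lens, 0.3 to 0.5 kg, upright on the table: black barrel 56 mm in diameter, from 14 to 70 mm above its foot, glass on top, on an aluminium flange of 68 mm diameter (11 to 18 mm above the foot) with three ears. This point is on the barrel's axis 35 mm above the foot; z up. Grip the barrel above the ears. When seated this point is 112.4 mm above the table.
- lens: Same lens; origin at its foot, on the axis at the ears' lower edges. Ears point at 0, 120, 240 degrees from its x axis: upside-down V troughs from 30 to 62 mm off the axis, 26 mm wide, 17 mm high; the groove under each is 20 mm wide, 10 mm deep, 45 degree sides. Any ear may go on any ball. With ears merely on top of the balls it stands about 6 mm too high.
- cover_knob (a point): The dust cover, lying on the three balls at the start (0.12 kg): a flat aluminium disc 112 mm in diameter and 6 mm thick with an upright black cylindrical knob in the middle of its top, 26 mm diameter and 34 mm high. This point is the middle of the knob, 23 mm above the disc's underside; z is up.
- cover: The dust cover as a whole; origin at the middle of its underside, z up.
- cardboard_mid (a point): Middle of the top of the cardboard sheet, fixed flat on the table: 190 mm along its x axis, 200 mm along its y axis, 2 mm thick.
- tube_floor (a point): The tube magazine: a fixed upright clear round tube with a smooth, slippery bore of 51 mm, outer diameter 58 mm, on a dark base plate 100 x 100 x 12 mm. This point is on the tube's axis on its inner floor, 12 mm above the table; z up.
- tube_mouth (a point): Middle of the tube's open mouth, 188 mm above the table (176 mm above the inner floor); the last 14 mm flare out to a 63 mm bore (70 mm outer diameter).
- reset_knob (a joint): Angle of the counter's reset knob: 0 at the zero stop, growing clockwise seen from above, up to 3.6 rad. It must be turned counter-clockwise to reach 0. It stays where it is left; turning takes about 0.05 N m.
- knob_grip (a point): Middle of the reset knob's bar grip, on its vertical axis, 83 mm above the table: bar 58 mm long (this x axis), 16 mm wide (y), from 67 to 95 mm above the table, on a skirt of 60 mm diameter; a white line on top points to +x, and at zero to the heavy mark on the dial. The knob sits on a fixed white counter box 110 x 130 x 55 mm high.
- mug: White mug, 82 mm diameter, 95 mm high; origin at its underside. Leave alone.
- paint: Green paint bottle, 68 mm diameter, 140 mm high; origin at its underside. Leave alone.
- tape: Tape roll lying flat, 90 mm outer diameter, 30 mm high; origin at its underside. Leave alone.
- cart0_mid (a point): A stencil cartridge (two to four of the four are present), 0.07 kg: plain black cylinder with a white window on one end, 44 mm diameter, 40 mm high, standing on the table; this point is its centre, 20 mm above its underside; z along its axis. Either end may go first.
- cart0: The same cartridge as cart0_mid, origin at the middle of its underside, z up.
- cart1_mid (a point): Another such cartridge, or absent.
- cart1: The same cartridge as cart1_mid, origin at the middle of its underside, z up.
- cart2_mid (a point): Another such cartridge, or absent.
- cart2: The same cartridge as cart2_mid, origin at the middle of its underside, z up.
- cart3_mid (a point): Another such cartridge, or absent.
- cart3: The same cartridge as cart3_mid, origin at the middle of its underside, z up.
Things that resemble listed ones, but are neither listed nor needed, are in the scene too. Leave any orange or yellow look-alike of the lens alone.

How it is judged:
By the outcome, as a careful person would: the job done as asked, in the order asked, and still so for the second after the job is handed in, with the robot touching nothing.
Of cart0, cart1, cart2, cart3 only 2 to 4 are there at a start; the rules pass over those that are not, and their reading is None.
At some moment in a run one of cart0, cart1, cart2, cart3 may be knocked a few centimetres aside while the robot is not near it.
It also fails if it takes over 210 s, if anything falls off the work surface, if the arm or the gripper's body presses on something with over 40 N, if the wrist force passes 120 N, or if a joint passes its speed limit or range.

### The arm

A 6-joint arm with a two-finger parallel gripper is mounted at the origin on the work surface. World frame = base frame: x ahead of the robot, y to its left, z up, the work surface at z = 0. Lengths are in mm, angles in rad, forces in N, time in s.
With the tool pointing down it reaches from about 325 to 875 mm from the base axis. Payload 4.4 kg.
Tool frame: the origin (TCP) lies on the mounting face of the last link; the fingertips stand 173 mm ahead of it and the grasp point (between the pads) lies 155 mm ahead of it (nose_length is the distance from the TCP to the fingertips, in mm); z points along the fingers, y is the line along which they close (so a half turn about z gives the same grasp; the last joint's range is limited). The gripper opens to 85 mm and grips with 20 to 120 N. Pads are 22 mm wide; open, the fingers measure 114 mm over their backs; the gripper's body (76 mm by 85 mm) begins 54 mm behind the grasp point. The pads swing forward as they close: fully open they stand 13 mm farther back than shut.
Start: joints at [-1.325, 0.207, 1.542, -0, 1.393, -0.15], TCP at [221.678, -530.554, 404.682] pointing down, gripper open.
Joint ranges: [-2.73, 2.73], [-0.86, 2.22], [0.23, 2.46], [-1.11, 4.25], [0.08, 2.63], [-2.82, 2.82]. Speed limits (rad/s): [2.79, 2.79, 3.14, 3.14, 3.14, 3.14].

### API

Orientations are given as a unit quaternion [x, y, z, w].
In Python, from cell import * gives the robot as it stands. The module is installed in compiled form; this text tells all that it offers.
- The arm moves only by the shell command python3 -m pendant 'ROWS' [FORCE]. ROWS is text: rows parted by semicolons, each of 5 numbers parted by spaces: the shift along the tool's x, y, z in mm, then the turn about the tool's z in rad, then the opening, from -1 (shut) to 1 (fully open), so that 0 is half open. In form: x y z spin claw; .... A call has 1 to 20 rows; each row shifts and turns the commanded pose from where the row before left it, along the tool's axes as they then stand; what a row does not reach is not made up. A row lasts 1/10 s, in which the tool goes at most 50 mm and 8.59 degrees, less where a joint would pass 70% of its speed; a pose out of reach is approached as far as the arm can. A call is refused whole if a number of a shift passes 50 or a number of a turn 0.15, either way. A call with a gripper value outside its range is refused whole. The fingers move at their own pace and stop on an object; FORCE is the grip in N (left out, the last holds). Time passes only in rows, so rows that do not move let the fingers close. It gives the time, the measured TCP pose, the force, the opening and the grip force at its end, in the units of the state.
- get_obs(): the state, without advancing time (a new reading comes with each control period).
- camera(name): name is "scene" or "top"; returns (picture, depth): 480x640x3 uint8, red, green, blue; 480x640 float32, mm along the optical axis (not along the pixel's ray), 0 where there is no reading.
- camera_info(name): a dict with "fx", "fy", "cx", "cy" (pixels), "dist" ([k1, k2, p1, p2, k3] as OpenCV has them; the pictures are not rectified), "rvec" (rotation vector, rad) and "tvec" (3), from world to camera coordinates, as OpenCV has them. Camera axes: x right, y down, z forward; pixel columns grow to the right and rows downward; lengths in mm; the calibration is good to about 2 mm. A picture is of the moment at which its call begins. camera_info takes no time and is no camera call.
- sign_off(): hands the job in; it is judged then, once.
The state is a dict: "t": time; "qpos": joint angles; "dq": joint speeds; "joint_torque": joint torques, N m; "eef_pos": TCP position; "tcp_rot": TCP orientation; "wrist_force": force on the tool from outside, world axes, zero at the start; "ft_torque": the same for the moment, N m; "gripper_width": finger opening in mm; "finger_force": force on a finger pad.
Only numpy, scipy, OpenCV 4.12 (cv2) and the standard library are available. Lean on these libraries where they do the work, as an engineer would, in place of code of your own. Each camera call takes 0.05 s, during which the arm holds its last target. There are 200 camera calls.

## Working session

There is one attempt and no reset: what is moved stays moved. The work goes in short steps, Python scripts to look and compute and a shell command to move; the robot and the scene stay as the last step left them, time stands still between calls to the robot, and variables do not carry over. Pictures are saved under pics/ and viewed, at most 14 in all, crops included, and the job is handed in when it is done.

```bash
mkdir -p pics; python3 - <<'E'
from cell import *
import cv2,numpy as np
for n in("top","scene"):
    p,d=camera(n); cv2.imwrite(f"pics/{n}0.png",p[:,:,::-1]); np.save(f"pics/{n}0d.npy",d)
    i=camera_info(n); print(n,i); R=cv2.Rodrigues(np.array(i["rvec"],float))[0]; print(-R.T@np.array(i["tvec"],float))
o=get_obs(); print(o)
E
```

```text
top {'fx': 565.9936771890923, 'fy': 565.9936771890923, 'cx': 322.452701085125, 'cy': 241.70237210073515, 'dist': array([-0.17239508,  0.        ,  0.        ,  0.        ,  0.        ]), 'rvec': array([ 2.1784811 , -2.16531407,  0.11509901]), 'tvec': array([ -16.26309841,  505.43410671, 1582.19351181])}
[ 343.43981848   -5.77947798 1625.14003154]
scene {'fx': 484.6161145525745, 'fy': 484.6161145525745, 'cx': 316.89174658566435, 'cy': 243.56456273202883, 'dist': array([0.03407716, 0.        , 0.        , 0.        , 0.        ]), 'rvec': array([ 0.86977907,  2.45121637, -1.19556759]), 'tvec': array([ 399.81656036,  -87.59989265, 1440.0837776 ])}
[1044.63182062  681.37808534  828.15250636]
{'t': 0.1, 'qpos': array([-1.32552407e+00,  2.07384483e-01,  1.54284725e+00, -7.29683106e-06,
        1.39351996e+00, -1.50507347e-01]), 'dq': array([ 0.00226355, -0.00099554, -0.00436853,  0.00079526,  0.00052682,
        0.00078053]), 'joint_torque': array([-3.57759354e-04, -3.84090436e+01, -2.92546731e+01, -1.70297776e-04,
        4.87984973e-03,  1.89626491e-05]), 'eef_pos': array([ 221.5803651 , -530.22622079,  403.59611989]), 'tcp_rot': array([ 9.80482928e-01,  1.96601276e-01, -5.47176192e-05, -1.07813704e-03]), 'wrist_force': array([0.14682579, 0.24672145, 0.18870872]), 'ft_torque': array([0.01830001, 0.03810728, 0.00320445]), 'finger_force': 0.0, 'gripper_width': 85.18880175901708}
```

View pics/top0.png

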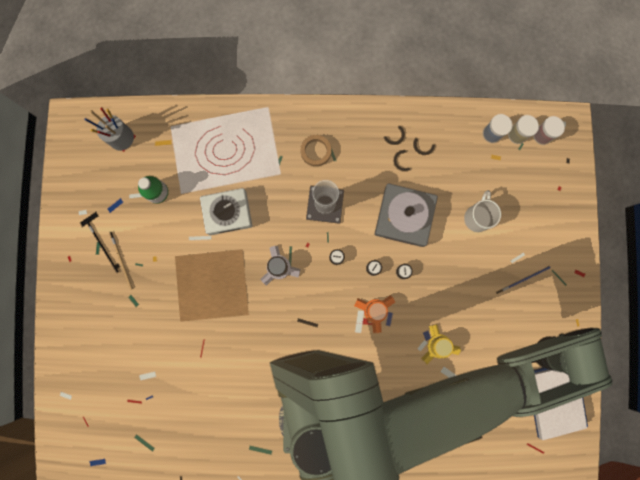

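View pics/scene0.png

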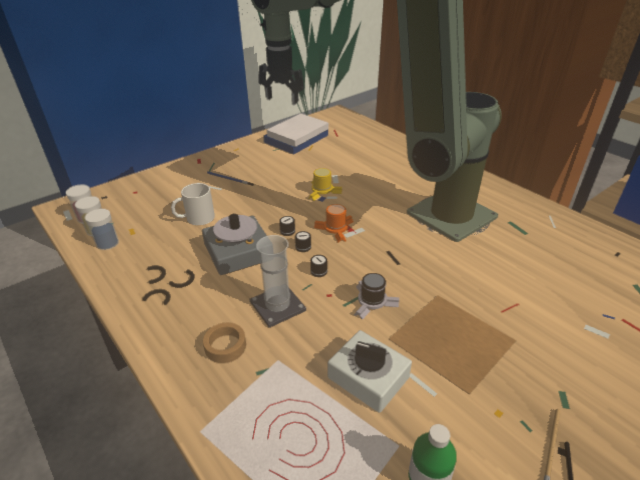

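Top view: the cartridges are at (337,257), (374,267) and (404,271). The metal-eared lens with black barrel is at (277,266), with look-alikes in orange (376,310) and yellow (441,347). The cover on the lamp house is at (409,211), tube at (325,200), counter at (226,211) and cardboard at (211,285). The scene view agrees and shows no fourth cartridge. I'll enlarge to confirm.

```bash
cat > h.py <<'E'
from cell import *
import cv2,numpy as np
def ray(n,px):
    i=camera_info(n);K=np.array([[i["fx"],0,i["cx"]],[0,i["fy"],i["cy"]],[0,0,1]])
    R=cv2.Rodrigues(np.array(i["rvec"],float))[0];C=-R.T@np.array(i["tvec"],float)
    u=cv2.undistortPoints(np.array(px,float).reshape(-1,1,2),K,np.array(i["dist"],float)).reshape(-1,2)
    return C,np.c_[u,np.ones(len(u))]@R
def onz(n,px,z):
    C,d=ray(n,px);return C+d*((z-C[2])/d[:,2])[:,None]
def pix(n,P):
    i=camera_info(n);K=np.array([[i["fx"],0,i["cx"]],[0,i["fy"],i["cy"]],[0,0,1]])
    return cv2.projectPoints(np.array(P,float).reshape(-1,1,3),np.array(i["rvec"],float),np.array(i["tvec"],float),K,np.array(i["dist"],float))[0].reshape(-1,2)
def tri(p1,p2):
    (a,d),(b,e)=ray("top",[p1]),ray("scene",[p2]);d=d[0];e=e[0]
    s=np.linalg.lstsq(np.c_[d,-e],b-a,rcond=None)[0];return (a+d*s[0]+b+e*s[1])/2,np.linalg.norm(a+d*s[0]-b-e*s[1])
def shot(n,f=None):
    p,d=camera(n)
    if f: cv2.imwrite(f"pics/{f}.png",p[:,:,::-1])
    return p,d
E
python3 - <<'E'
import cv2
a=cv2.imread("pics/top0.png");b=cv2.imread("pics/scene0.png")
cv2.imwrite("pics/c1.png",cv2.resize(a[175:355,190:460],None,fx=2.96,fy=2.96,interpolation=cv2.INTER_CUBIC))
cv2.imwrite("pics/c2.png",cv2.resize(b[180:420,195:430],None,fx=2.5,fy=2.5,interpolation=cv2.INTER_CUBIC))
E
```

```text
(no output)
```

View pics/c1.png

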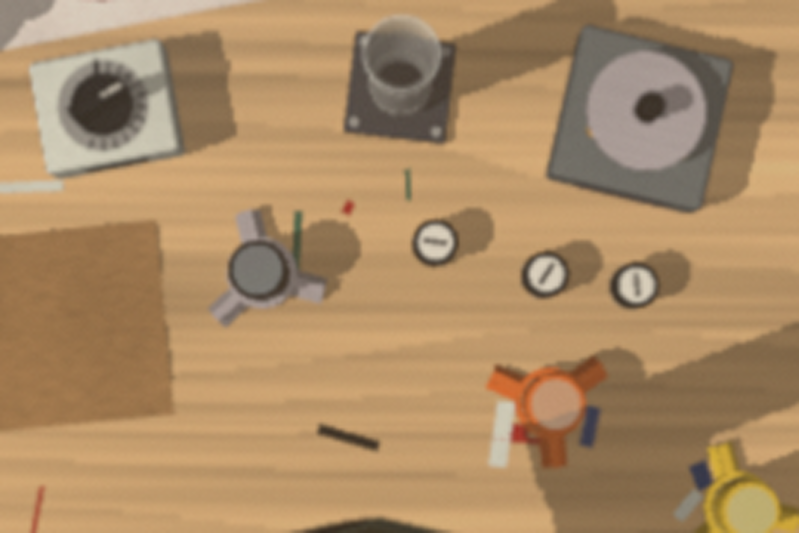

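View pics/c2.png

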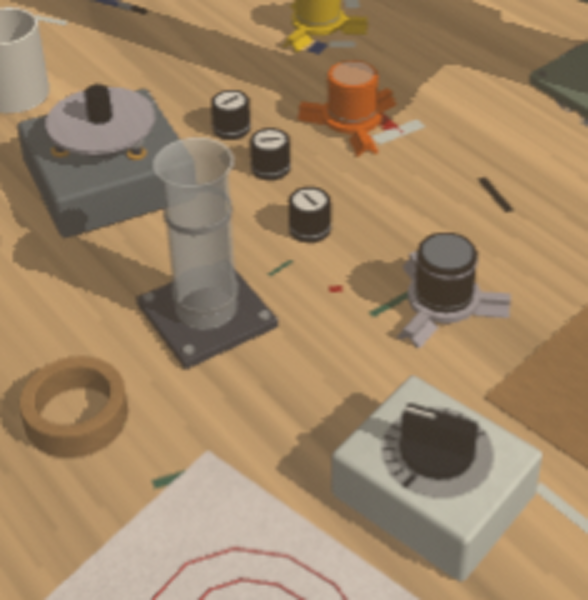

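Crop c1 shows the lens with aluminium ears and black barrel at (259,269), orange and yellow bodies that are clearly decoys, and three cartridges with white windows at (436,243), (545,274) and (635,285). The knob line points up-right at (112,90). Crop c2 agrees. Next I measure with masks.

```bash
cat > m.py <<'E'
from h import *
a=cv2.imread("pics/top0.png");H=cv2.cvtColor(a,cv2.COLOR_BGR2HSV).astype(int);h,s,v=H[...,0],H[...,1],H[...,2]
def comp(mask,x0,y0,x1,y1):
    m=np.zeros(mask.shape,np.uint8);m[y0:y1,x0:x1]=mask[y0:y1,x0:x1]*255
    c=max(cv2.findContours(m,cv2.RETR_EXTERNAL,cv2.CHAIN_APPROX_NONE)[0],key=cv2.contourArea);return c
def cir(c): 
    M=cv2.moments(c);return (M["m10"]/M["m00"],M["m01"]/M["m00"]),2*np.sqrt(M["m00"]/np.pi)
def rep(n,c,z):
    p,d=cir(c);print(n,np.round(p,1),"diam px %.1f"%d,"->",np.round(onz("top",[p],z)[0],1))
def box(n,c,z):
    b=cv2.boxPoints(cv2.minAreaRect(c));P=onz("top",b,z)[:,:2];e=np.roll(P,-1,0)-P
    L=np.linalg.norm(e,axis=1);print(n,"c",np.round(P.mean(0),1),"sides",np.round(L[:2]),"yaw%90",np.round(np.degrees(np.arctan2(e[:,1],e[:,0]))[:2],1))
for k,(x,y) in enumerate([(337,257),(374,267),(404,271)]): 
    rep("cart%d"%k,comp((v>140)&(s<60),x-9,y-9,x+10,y+10),40)
    rep("  dark+white",comp((s<75)|(v<75),x-10,y-10,x+10,y+10),40)
rep("disc",comp((s<50)&(v>110),380,180,440,245),90)
rep("knobtop",comp(v<75,400,202,418,220),120)
box("lamp",comp((s<70),370,175,445,248),60)
rep("glass",comp((s<60)&(v>60)&(v<130),262,252,292,281),70)
rep("barrel",comp((v<130)&(s<110),262,250,290,281),70)
box("plate",comp((v<95),300,180,350,226),12)
box("counter",comp((s<60)&(v>150),195,183,256,238),55)
c=comp((h>8)&(h<20)&(s>110)&(v<165),165,235,260,330);box("card",c,2);rep("card",c,2)
for n,p,z in [("mouth",(325,194.6),188)]: print(n,onz("top",[p],z))
def cr(p,z): return onz("top",[(190+p[0]/2.96,175+p[1]/2.96)],z)[0][:2]
f=cr((259,269),70)
for e in[(249,212),(323,290),(219,318)]:
    q=cr(e,17)-f;print("ear",np.round(np.linalg.norm(q)),np.degrees(np.arctan2(q[1],q[0])).round(1))
b=cv2.imread("pics/scene0.png")
x=np.hstack([cv2.resize(a[185:240,197:257],(400,367),interpolation=cv2.INTER_CUBIC),cv2.resize(b[325:405,325:412],(399,367),interpolation=cv2.INTER_CUBIC)])
cv2.imwrite("pics/k.png",x)
E
python3 m.py
```

```text
cart0 [336.6 256.3] diam px 11.1 -> [463. -53.  40.]
  dark+white [336.6 256.4] diam px 13.1 -> [462.7 -53.2  40. ]
cart1 [374.1 267. ] diam px 10.8 -> [ 433.5 -158.6   40. ]
  dark+white [373.8 267.4] diam px 13.3 -> [ 432.5 -157.9   40. ]
cart2 [404.5 270.9] diam px 10.9 -> [ 422.9 -244.6   40. ]
  dark+white [404.1 271. ] diam px 13.5 -> [ 422.5 -243.2   40. ]
disc [404.3 215.5] diam px 50.9 -> [ 573.  -237.8   90. ]
knobtop [409.2 210.7] diam px 7.8 -> [ 581.7 -246.8  120. ]
lamp c [ 579.9 -247.5] sides [152. 150.] yaw%90 [ -13.  -102.3]
glass [279. 266.] diam px 21.6 -> [432.9 106.2  70. ]
barrel [278.4 265.5] diam px 21.9 -> [434.3 107.9  70. ]
plate c [616.2 -20.1] sides [95. 96.] yaw%90 [ -6.5 -96.8]
counter c [589.  264.2] sides [128. 108.] yaw%90 [ -78.5 -167.5]
card c [381.4 306.1] sides [203. 189.] yaw%90 [ -84.2 -173.6]
card [211.6 284.8] diam px 74.0 -> [381.  305.2   2. ]
mouth [[611.11119502 -18.30234443 188.        ]]
ear 60.0 13.9
ear 60.0 -106.1
ear 61.0 136.6
```

View pics/k.png

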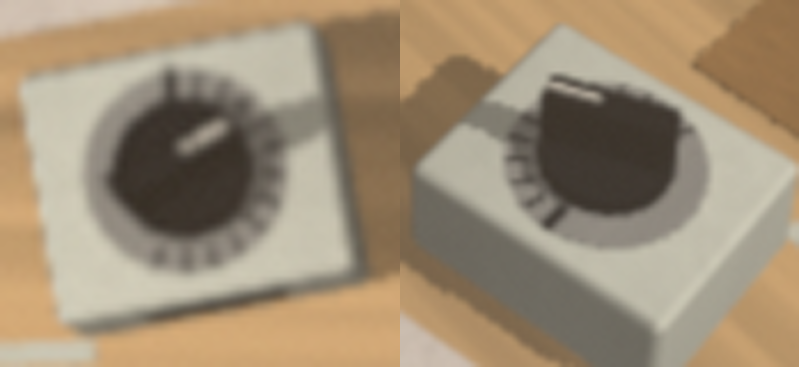

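The heavy mark is at (170,80) and the white line runs from (178,152) to (228,124), so the knob stands about 70° clockwise of zero. Removing the cover comes first, so I go above its knob.

```bash
cat > go.py <<'E'
import sys
from cell import *
import numpy as np
def st():
    o=get_obs();x,y=o["tcp_rot"][:2];psi=np.degrees(2*np.arctan2(y,x));return o,(psi+180)%360-180
def to(X,Y,Z,psi):
    o,p=st();d=np.array([X,Y,Z])-o["eef_pos"];a=np.radians(psi);s=(p-psi+180)%360-180
    print("spin first %.3f; then x %.1f y %.1f z %.1f"%(np.radians(s),d[0]*np.cos(a)+d[1]*np.sin(a),d[0]*np.sin(a)-d[1]*np.cos(a),-d[2]),"| w %.1f psi %.1f"%(o["gripper_width"],p),"q6 %.2f"%o["qpos"][5],"F",o["wrist_force"].round(1))
if __name__=="__main__": to(*map(float,sys.argv[1:5]))
E
python3 -m pendant '0 0 0 0.132 1; 0 0 0 0.132 1; 0 0 0 0.132 1; 45 -35 0 0 1; 45 -35 0 0 1; 45 -35 0 0 1; 45 -35 0 0 1; 45 -35 0 0 1; 45 -35 0 0 1; 45 -35 0 0 1; 45 -35 0 0 1; 0 0 0 0 1; 0 0 0 0 1' 30; python3 go.py 581 -247 269 0
```

```text
t: 1.4
eef_pos: [538.1, -283.8, 403.8]
tcp_rot: [1.0, 0.001, -0.001, -0.0]
wrist_force: [-0.1, 0.5, -0.9]
gripper_width: 85.5
finger_force: 0.0
spin first 0.003; then x 42.9 y -36.8 z 134.8 | w 85.5 psi 0.2 q6 0.94 F [-0.1  0.5 -0.9]
```

```bash
python3 -m pendant '22 -18 0 0 1; 21 -18 0 0 1; 0 0 40 0 1; 0 0 40 0 1; 0 0 30 0 1; 0 0 15 0 1; 0 0 0 0 1; 0 0 0 0 1'; python3 go.py 581 -247 269 0
```

```text
t: 2.2
eef_pos: [580.5, -250.2, 280.9]
tcp_rot: [1.0, -0.001, 0.001, 0.0]
wrist_force: [0.1, -0.3, 0.0]
gripper_width: 84.8
finger_force: 0.0
spin first -0.001; then x 0.5 y -3.2 z 11.9 | w 84.8 psi -0.1 q6 1.03 F [ 0.1 -0.3  0. ]
```

```bash
python3 -m pendant '0 -3 10 0 1; 0 0 2 0 0.2; 0 0 0 0 0; 0 0 0 0 -1; 0 0 0 0 -1; 0 0 0 0 -1; 0 0 0 0 -1; 0 0 0 0 -1; 0 0 0 0 -1' 40; python3 go.py 581 -247 269 0
```

```text
t: 3.1
eef_pos: [580.7, -246.2, 268.3]
tcp_rot: [1.0, -0.0, 0.0, 0.0]
wrist_force: [0.6, 0.3, 3.8]
gripper_width: 24.6
finger_force: 39.3
spin first -0.000; then x 0.3 y 0.8 z -0.7 | w 24.6 psi -0.0 q6 1.03 F [0.6 0.3 3.8]
```

```bash
python3 -m pendant '0 0 -10 0 -1; 0 0 -20 0 -1; 0 0 -40 0 -1; 0 0 -40 0 -1; 0 0 -40 0 -1; -10 -23 0 0 -1; -20 -46 0 0 -1; -20 -46 0 0 -1; -20 -46 0 0 -1; -20 -46 0 0 -1; -20 -46 0 0 -1; -20 -46 0 0 -1; -20 -46 0 0 -1; -20 -46 0 0 -1; -20 -46 0 0 -1; -20 -46 0 0 -1; -10 -46 0 0 -1; -5 -20 0 0 -1; 0 0 0 0 -1; 0 0 0 0 -1'; python3 go.py 381 306 187 0
```

```text
t: 5.1
eef_pos: [355.8, 301.5, 417.4]
tcp_rot: [1.0, 0.001, -0.0, 0.001]
wrist_force: [0.4, -0.0, -1.6]
gripper_width: 25.2
finger_force: 39.7
spin first 0.001; then x 25.2 y -4.5 z 230.4 | w 25.2 psi 0.1 q6 2.09 F [ 0.4 -0.  -1.6]
```

```bash
python3 -m pendant '12 -2 30 0 -1; 13 -2 40 0 -1; 0 0 40 0 -1; 0 0 40 0 -1; 0 0 35 0 -1; 0 0 25 0 -1; 0 0 10 0 -1; 0 0 4 0 -1; 0 0 0 0 -1; 0 0 0 0 -1; 0 0 0 0 -1'; python3 go.py 381 306 187 0
```

```text
t: 6.2
eef_pos: [382.1, 305.9, 195.3]
tcp_rot: [1.0, -0.0, 0.001, -0.001]
wrist_force: [0.2, 0.7, -1.0]
gripper_width: 24.4
finger_force: 39.7
spin first -0.000; then x -1.1 y -0.1 z 8.3 | w 24.4 psi -0.0 q6 2.07 F [ 0.2  0.7 -1. ]
```

```bash
python3 -m pendant '0 0 3 0 -1; 0 0 3 0 -1; 0 0 0 0 -1; 0 0 0 0 -1';python3 -m pendant '0 0 1 0 -1; 0 0 1 0 -1; 0 0 0 0 -1; 0 0 0 0 -1'
```

```text
t: 6.6
eef_pos: [381.1, 305.5, 187.5]
tcp_rot: [1.0, -0.0, -0.0, 0.0]
wrist_force: [0.1, -0.0, -0.4]
gripper_width: 24.7
finger_force: 39.7
t: 7.0
eef_pos: [381.3, 305.6, 186.4]
tcp_rot: [1.0, -0.0, -0.0, 0.0]
wrist_force: [-2.2, -1.1, 5.7]
gripper_width: 24.7
finger_force: 40.3
```

Contact (5.7 N up). I release, rise and look at the lamp house.

```bash
python3 -m pendant '0 0 0 0 -0.5; 0 0 0 0 -0.2; 0 0 0 0 0; 0 0 0 0 0.2; 0 0 -10 0 0.5; 0 0 -30 0 1; 0 0 -40 0 1; 0 0 -40 0 1; 0 0 -40 0 1; 0 0 -40 0 1; 0 0 -40 0 1;0 0 0 0 1'; python3 - <<'E'
from h import *
a,_=shot("top","top1");b,_=shot("scene","scene1")
x=np.hstack([cv2.resize(a[175:255,365:455],(450,400),interpolation=cv2.INTER_CUBIC),cv2.resize(b[200:280,195:265],(350,400),interpolation=cv2.INTER_CUBIC)])
cv2.imwrite("pics/l.png",x[...,::-1])
y=np.hstack([cv2.resize(a[240:330,165:300],(600,400),interpolation=cv2.INTER_CUBIC),cv2.resize(b[265:315,355:405],(200,200),interpolation=cv2.INTER_CUBIC).repeat(1,0) if 0 else cv2.resize(b[265:365,355:405],(200,400),interpolation=cv2.INTER_CUBIC)])
cv2.imwrite("pics/l2.png",y[...,::-1])
E
```

```text
t: 8.2
eef_pos: [382.6, 306.4, 433.6]
tcp_rot: [1.0, -0.0, 0.007, -0.004]
wrist_force: [0.3, 0.5, 1.1]
gripper_width: 85.4
finger_force: 0.0
```

View pics/l.png

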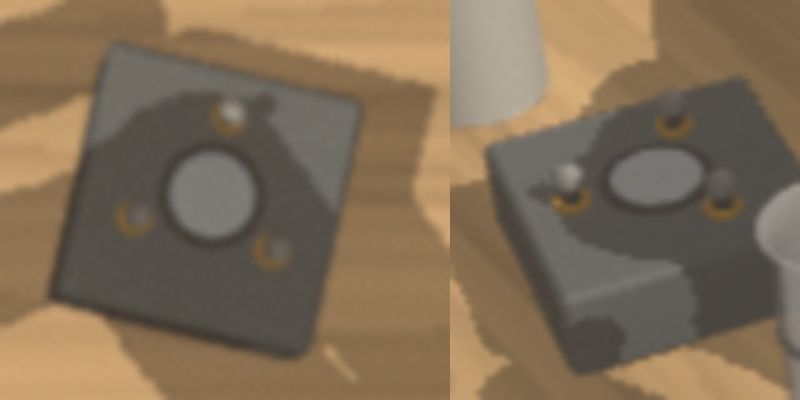

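View pics/l2.png

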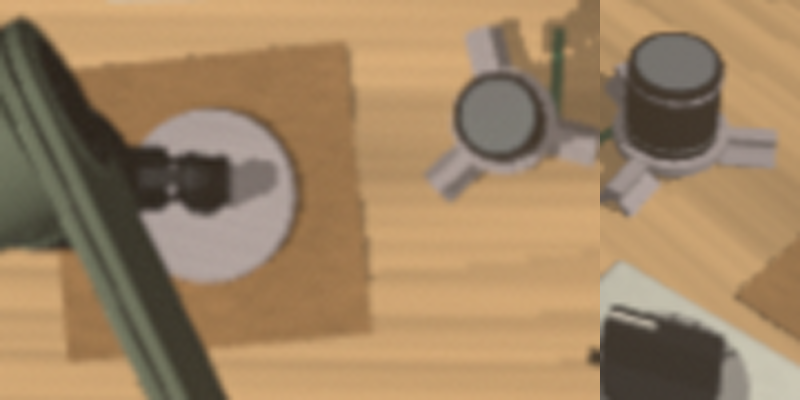

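Balls in l.png are at about (233,112), (140,215) and (278,250), with the window at (212,195). The cover lies flat on the cardboard at l2 (215,195), well inside the edges. The lens glass is at l2 (498,117), with ears at (487,45), (575,145) and (455,172).

```bash
python3 - <<'E'
from h import *
def f(px,s,o): return (np.array(px)+.5)/s-.5+np.array(o)
b=onz("top",f([(233,112),(140,215),(278,250)],5,(365,175)),76)[:,:2];c=b.mean(0)
print("balls",b.round(1),"mean",c.round(1),"window",onz("top",f([(212,195)],5,(365,175)),60).round(1))
q=b-c;print(np.linalg.norm(q,axis=1).round(1),np.degrees(np.arctan2(q[:,1],q[:,0])).round(1))
a=cv2.imread("pics/top1.png");H=cv2.cvtColor(a,cv2.COLOR_BGR2HSV).astype(int);s,v=H[...,1],H[...,2]
sub=np.zeros(s.shape,bool);sub[242:292,255:305]=1
m=sub&(s<75)&(v>70)
# lens: ear pixels at z 14, angular mean mod 120 about foot, foot from glass
g=(sub&(s<60)&(v>60)&(v<140)).astype(np.uint8)
n,l,stt,ce=cv2.connectedComponentsWithStats(g);k=1+np.argmax(stt[1:,4]);print("glass px",ce[k],stt[k])
for p in (f([(498,117)],600/135,(165,240))[0],ce[k]):
    foot=onz("top",[p],70)[0,:2];ys,xs=np.nonzero(m);P=onz("top",np.c_[xs,ys],15)[:,:2]-foot
    r=np.hypot(*P.T);t=np.arctan2(P[:,1],P[:,0]);w=(r>42)&(r<64)
    z=np.exp(3j*t[w]).sum();print("foot",foot.round(1),"yaw mod120",(np.degrees(np.angle(z))/3).round(1),w.sum(),abs(z)/w.sum(), "n/tip centroids",[ (P[w][np.abs((np.degrees(t[w])-d0+180)%360-180)<40].mean(0).round(1)) for d0 in(14,134,-106)])
E
```

```text
balls [[ 627.4 -259.9]
 [ 568.8 -207.1]
 [ 549.9 -284.1]] mean [ 582.  -250.4] window [[ 582.8 -250.    60. ]]
[46.3 45.2 46.6] [ -11.9  107.  -133.6]
glass px [279.47044917 265.38061466] [267 247  33  30 423]
foot [433.2 112.7] yaw mod120 14.0 196 0.802722793800872 n/tip centroids [array([50.2, 13.1]), array([-35.5,  36.7]), array([-13.9, -49.5])]
foot [434.8 104.9] yaw mod120 13.6 185 0.7552104184211799 n/tip centroids [array([47.6, 19.3]), array([-33.3,  40.3]), array([-17. , -45.1])]
```

```bash
python3 -m pendant '10 39 0 0 1; 10 39 40 0 1; 10 39 40 0 1; 10 39 40 0 1; 10 39 20 0 1; 0 0 0 0 1; 0 0 0 0 1'; python3 go.py 433.2 112.7 195 0
```

```text
t: 9.0
eef_pos: [426.8, 123.7, 298.2]
tcp_rot: [1.0, -0.001, -0.002, -0.0]
wrist_force: [-0.4, 0.5, -0.1]
gripper_width: 85.5
finger_force: 0.0
spin first -0.003; then x 6.4 y 11.0 z 103.2 | w 85.5 psi -0.2 q6 1.66 F [-0.4  0.5 -0.1]
```

```bash
python3 -m pendant '6 11 0 0 1; 0 0 0 0 1; 0 0 30 0 1; 0 0 30 0 1; 0 0 25 0 1; 0 0 14 0 1; 0 0 3 0 1; 0 0 0 0 1'; python3 go.py 433.2 112.7 195 0
```

```text
t: 9.8
eef_pos: [433.8, 114.0, 198.2]
tcp_rot: [1.0, 0.0, 0.0, -0.0]
wrist_force: [0.3, -0.9, 0.5]
gripper_width: 85.4
finger_force: 0.0
spin first 0.001; then x -0.6 y 1.3 z 3.2 | w 85.4 psi 0.1 q6 1.63 F [ 0.3 -0.9  0.5]
```

```bash
python3 -m pendant '0 1 2 0 1; 0 0 0 0 0.7; 0 0 0 0 0.5; 0 0 0 0 0.3; 0 0 0 0 0.1; 0 0 0 0 -1; 0 0 0 0 -1; 0 0 0 0 -1; 0 0 0 0 -1; 0 0 0 0 -1' 40; python3 go.py 433.2 112.7 195 0
```

```text
t: 10.8
eef_pos: [434.1, 112.7, 196.9]
tcp_rot: [1.0, -0.0, 0.001, -0.0]
wrist_force: [0.1, 1.0, 5.9]
gripper_width: 55.0
finger_force: 41.2
spin first -0.001; then x -0.9 y -0.0 z 1.9 | w 55.0 psi -0.0 q6 1.63 F [0.1 1.  5.9]
```

```bash
python3 -m pendant '0 0 -10 0 -1; 0 0 -30 0 -1; 0 0 -40 0 -1; 0 0 -40 0 -1; 0 0 -40 0 -1; 0 0 -30 0 -1; 8 19 0 0 -1; 18 44 0 0 -1; 18 44 0 0 -1; 18 44 0 0 -1; 18 44 0 0 -1; 18 44 0 0 -1; 18 44 0 0 -1; 18 44 0 0 -1; 10 24 0 0 -1; 0 0 0 0.118 -1; 0 0 0 0.118 -1; 0 0 0 0.118 -1; 0 0 0 0.118 -1; 0 0 0 0 -1'; python3 go.py 582 -250 320 -27
```

```text
t: 12.8
eef_pos: [576.9, -238.5, 384.8]
tcp_rot: [0.972, -0.234, -0.001, -0.0]
wrist_force: [-0.6, 0.1, -3.0]
gripper_width: 55.3
finger_force: 44.3
spin first -0.001; then x 9.7 y 7.9 z 64.8 | w 55.3 psi -27.1 q6 1.51 F [-0.6  0.1 -3. ]
```

```bash
python3 -m pendant '5 4 10 0 -1; 5 4 30 0 -1; 0 0 30 0 -1; 0 0 10 0 -1; 0 0 0 0 -1; 0 0 0 0 -1; 0 0 0 0 -1'; python3 go.py 582 -250 290 -27; python3 - <<'E'
from h import *
a,_=shot("top","top2");b,_=shot("scene","scene2")
x=np.hstack([cv2.resize(a[175:255,365:455],(450,400),interpolation=cv2.INTER_CUBIC),cv2.resize(b[180:260,195:265],(350,400),interpolation=cv2.INTER_CUBIC)])
cv2.imwrite("pics/n.png",x[...,::-1])
E
```

```text
t: 13.5
eef_pos: [583.6, -250.7, 308.2]
tcp_rot: [0.972, -0.234, 0.002, 0.001]
wrist_force: [0.2, -0.0, -4.1]
gripper_width: 55.0
finger_force: 44.3
spin first -0.000; then x -1.8 y 0.1 z 18.2 | w 55.0 psi -27.0 q6 1.50 F [ 0.2 -0.  -4.1]
```

View pics/n.png

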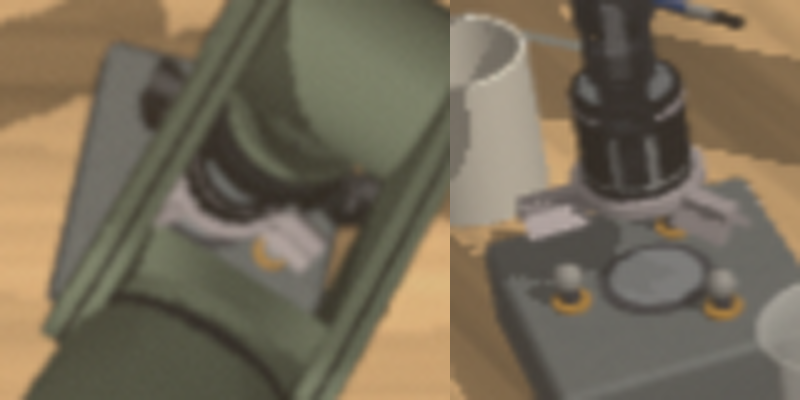

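The scene crop shows the ears above their balls: left ear (550,215) over ball (568,280), right ear (710,215) over ball (722,285). I lower gently.

```bash
python3 -m pendant '-1 0 10 0 -1; 0 0 10 0 -1; 0 0 3 0 -1; 0 0 0 0 -1; 0 0 0 0 -1'; python3 -m pendant '0 0 2 0 -1; 0 0 2 0 -1; 0 0 0 0 -1; 0 0 0 0 -1';python3 go.py 582 -250 274.5 -27
```

```text
t: 14.1
eef_pos: [581.9, -249.8, 282.6]
tcp_rot: [0.972, -0.234, -0.0, -0.0]
wrist_force: [0.4, -0.8, -3.1]
gripper_width: 55.1
finger_force: 44.3
t: 14.5
eef_pos: [581.9, -249.8, 279.0]
tcp_rot: [0.972, -0.234, -0.0, 0.0]
wrist_force: [0.4, -0.1, -4.0]
gripper_width: 55.2
finger_force: 44.3
spin first -0.001; then x 0.2 y 0.2 z 4.5 | w 55.2 psi -27.1 q6 1.50 F [ 0.4 -0.1 -4. ]
```

```bash
python3 -m pendant '0 0 1.5 0 -1; 0 0 0 0 -1; 0 0 0 0 -1'; python3 -m pendant '0 0 1 0 -1; 0 0 0 0 -1; 0 0 0 0 -1'; python3 -m pendant '0 0 1 0 -1; 0 0 0 0 -1; 0 0 0 0 -1'
```

```text
t: 14.8
eef_pos: [581.9, -249.8, 277.4]
tcp_rot: [0.972, -0.234, -0.0, -0.0]
wrist_force: [0.4, -0.0, -3.7]
gripper_width: 55.3
finger_force: 44.3
t: 15.1
eef_pos: [582.1, -249.8, 276.6]
tcp_rot: [0.972, -0.234, 0.0, -0.0]
wrist_force: [-0.0, 0.1, -2.6]
gripper_width: 55.4
finger_force: 44.3
t: 15.4
eef_pos: [582.3, -249.8, 275.9]
tcp_rot: [0.972, -0.234, 0.001, -0.0]
wrist_force: [2.2, 0.5, -2.2]
gripper_width: 55.1
finger_force: 44.4
```

```bash
python3 -m pendant '0 0 1 0 -1; 0 0 0 0 -1; 0 0 0 0 -1' 25; python3 -m pendant '0 0 0.8 0 -1; 0 0 0 0 -1; 0 0 0 0 -1'
```

```text
t: 15.7
eef_pos: [582.5, -249.9, 275.4]
tcp_rot: [0.972, -0.234, 0.001, -0.0]
wrist_force: [3.6, 1.7, 2.3]
gripper_width: 55.0
finger_force: 44.7
t: 16.0
eef_pos: [582.6, -249.9, 275.2]
tcp_rot: [0.972, -0.234, 0.001, 0.0]
wrist_force: [3.1, 2.3, 4.9]
gripper_width: 55.4
finger_force: 45.1
```

```bash
python3 -m pendant '0.5 -0.5 0 0 -1; 0 0 0 0 -1; 0 0 0 0 -1; 0 0 0 0 -1' 20; python3 -m pendant '0 0 0 0 0.35; 0 0 0 0 0.4; 0 0 0 0 0.45; 0 0 0 0 0.5; 0 0 0 0 0.7; 0 0 0 0 1; 0 0 0 0 1; 0 0 0 0 1; 0 0 -10 0 1; 0 0 -30 0 1; 0 0 -40 0 1; 0 0 -40 0 1; 0 0 -20 0 1'
```

```text
t: 16.4
eef_pos: [583.0, -249.8, 275.1]
tcp_rot: [0.972, -0.234, 0.001, 0.0]
wrist_force: [1.5, 1.6, 4.8]
gripper_width: 54.6
finger_force: 45.1
t: 17.7
eef_pos: [583.3, -249.9, 419.7]
tcp_rot: [0.972, -0.234, 0.004, 0.001]
wrist_force: [0.3, 0.3, 0.6]
gripper_width: 85.4
finger_force: 0.0
```

```bash
python3 -m pendant '0 0 0 -0.118 1; 0 0 0 -0.118 1; 0 0 0 -0.118 1; 0 0 0 -0.118 1; -24 -40 0 0 1; -24 -40 0 0 1; -24 -40 0 0 1; -24 -40 0 0 1; -24 -37 0 0 1; 0 0 0 0 1; 0 0 0 0 1; 0 0 0 0 1'; python3 go.py 463 -53 175 0; python3 - <<'E'
from h import *
a,da=shot("top","top3");b,db=shot("scene","scene3")
x=np.hstack([cv2.resize(a[175:255,365:455],(450,400),interpolation=cv2.INTER_CUBIC),cv2.resize(b[180:260,195:265],(350,400),interpolation=cv2.INTER_CUBIC)])
cv2.imwrite("pics/o.png",x[...,::-1])
# glass-top plane from top depth
c=pix("top",[[582,-250,147]])[0].round().astype(int);print(c)
Z=[]
for v in range(c[1]-6,c[1]+7):
  for u in range(c[0]-6,c[0]+7):
    C,d=ray("top",[(u,v)]);Z.append((C+d[0]*da[v,u]))
Z=np.array(Z);A=np.c_[Z[:,:2]-[582,-250],np.ones(len(Z))];k=np.linalg.lstsq(A,Z[:,2],rcond=None)[0];print("slope deg",np.degrees(k[:2]).round(2),"z",k[2].round(1),"std",(Z[:,2]-A@k).std().round(2))
# reference: lens-top before (top1) & lamp top not saved; check table level
t=pix("top",[[520,-330,0]])[0].round().astype(int);C,d=ray("top",[t]);print("table",(C+d[0]*da[t[1],t[0]])[2])
E
```

```text
t: 18.9
eef_pos: [463.2, -53.2, 414.6]
tcp_rot: [1.0, -0.0, 0.001, 0.0]
wrist_force: [0.0, 0.2, 0.1]
gripper_width: 85.0
finger_force: 0.0
spin first -0.001; then x -0.2 y -0.2 z 239.6 | w 85.0 psi -0.0 q6 1.27 F [0.  0.2 0.1]
[412 209]
slope deg [-151.19  153.94] z 148.1 std 40.96
table 4.305128068380782
```

View pics/o.png

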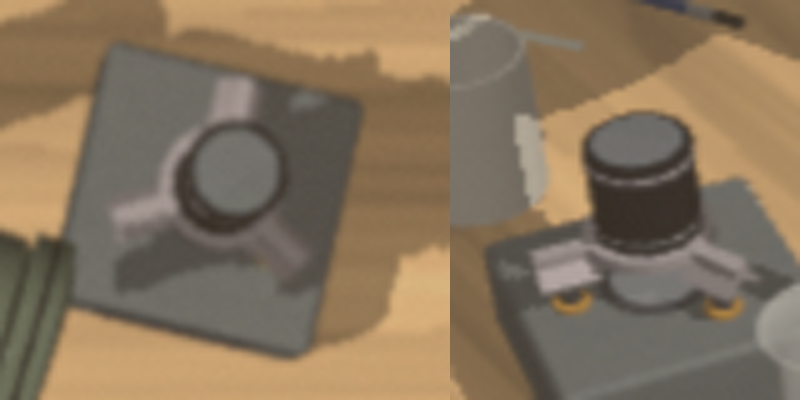

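The crop shows the lens on the lamp house, with its glass at (237,170) and all three ears covering the balls. I check height and level numerically.

```bash
cat > lv.py <<'E'
from h import *
def plane(n,c,r=5,N=3):
    Z=[]
    for _ in range(N):
        d=camera(n)[1]
        uu,vv=np.meshgrid(np.arange(c[0]-r,c[0]+r+1),np.arange(c[1]-r,c[1]+r+1))
        C,D=ray(n,np.c_[uu.ravel(),vv.ravel()]);k=d[vv.ravel(),uu.ravel()];P=C+D*k[:,None];Z.append(P[k>0])
    Z=np.vstack(Z);
    for _ in range(4):
        Z=Z[np.abs(Z[:,2]-np.median(Z[:,2]))<12];m=Z[:,:2].mean(0);A=np.c_[Z[:,:2]-m,np.ones(len(Z))];k=np.linalg.lstsq(A,Z[:,2],rcond=None)[0];r_=Z[:,2]-A@k;Z=Z[np.abs(r_)<2.5*r_.std()+.1]
    e=r_.std()/np.sqrt(len(Z))/Z[:,:2].std()
    print(n,"slope deg",np.degrees(k[:2]).round(2),"+-",np.degrees(e).round(2),"z",k[2].round(2),"sd",r_.std().round(2),len(Z))
if __name__=="__main__":
    plane("top",(412,208));plane("top",pix("top",[[520,-190,60]])[0].round().astype(int));
    plane("scene",(233,208),4);plane("top",pix("top",[[520,-360,0]])[0].round().astype(int))
    s=lambda p,o:(np.array(p)+.5)/5-.5+np.array(o)
    print(tri(s((237,170),(365,175)),s((640-450,142),(195,180))))
E
python3 lv.py
```

```text
top slope deg [-0.06  1.97] +- 0.02 z 148.43 sd 2.93 358
top slope deg [1.173e+01 1.000e-02] +- 0.04 z 58.14 sd 3.26 175
scene slope deg [-0.25  2.32] +- 0.01 z 146.58 sd 1.25 241
top slope deg [-2.57  2.88] +- 0.03 z 0.21 sd 3.66 361
(array([ 582.88213426, -249.9442524 ,  144.36327339]), np.float64(1.5371048371847642))
```

```bash
sed -i 's/Z\[:,:2\].std()/Z[:,:2].std(0).mean()/' lv.py; python3 - <<'E'
from lv import *
plane("scene",(233,208),4,14);plane("scene",pix("scene",[[520,-230,60]])[0].round().astype(int),4,14)
plane("top",(412,208),6,14);plane("top",pix("top",[[545,-200,60]])[0].round().astype(int),3,14);
E
```

```text
scene slope deg [0.2  0.93] +- 0.23 z 146.6 sd 1.25 1112
scene slope deg [ 4.1  -0.03] +- 0.34 z 58.65 sd 1.52 826
top slope deg [-0.84  1.07] +- 0.36 z 148.3 sd 3.06 2317
top slope deg [-0.32  1.61] +- 1.31 z 60.23 sd 3.33 667
```

The lens is level within about 1° and its top is at about 147.4 mm, so it is seated. Now the cartridges: re-locate them from the latest scene view and triangulate the tube mouth.

```bash
cat > carts.py <<'E'
from h import *
import sys
def carts(known):
  for n in("scene","top"):
    p,_=shot(n,"x_"+n);H=cv2.cvtColor(p,cv2.COLOR_RGB2HSV).astype(int);m=((H[...,2]>125)&(H[...,1]<60)).astype(np.uint8)
    N,l,s,c=cv2.connectedComponentsWithStats(m)
    for k in range(1,N):
        if 35<s[k,4]<180:
            P=onz(n,[c[k]],40)[0]
            if 300<P[0]<700 and -350<P[1]<60: print(n,c[k].round(1),s[k,4],P.round(1))
if __name__=="__main__":
    carts(0)
    print(tri((324.8,194.4),(272.4,245)))
E
python3 carts.py
```

```text
scene [286.6 219.7] 69 [ 425.6 -243.5   40. ]
scene [354.1 232.2] 70 [319.2 -79.6  40. ]
scene [302.4 235.3] 79 [ 435.1 -157.7   40. ]
scene [318.3 259.4] 89 [465.3 -52.3  40. ]
top [333.  189.9] 100 [652.3 -42.3  40. ]
top [410.7 194.3] 72 [ 641.8 -264.5   40. ]
top [318.3 202.8] 36 [615.1  -0.8  40. ]
top [395.4 212.8] 114 [ 587.8 -219.9   40. ]
top [374.  267.2] 116 [ 433.1 -158.4   40. ]
top [404.7 270.7] 120 [ 423.4 -244.9   40. ]
(array([614.25977413, -18.98304605, 181.97761154]), np.float64(3.7423933036872454))
```

```bash
python3 -m pendant '1 0 40 0 1; 0 0 45 0 1; 0 0 45 0 1; 0 0 40 0 1; 0 0 30 0 1; 0 0 20 0 1; 0 0 4 0 1; 0 0 0 0 0.6; 0 0 0 0 0.3; 0 0 0 0 -1; 0 0 0 0 -1; 0 0 0 0 -1; 0 0 0 0 -1; 0 0 0 0 -1' 30; python3 go.py 613.5 -19 400 0
```

```text
t: 23.9
eef_pos: [464.7, -52.9, 191.4]
tcp_rot: [1.0, -0.0, 0.002, 0.001]
wrist_force: [-0.7, 0.7, 7.0]
gripper_width: 42.9
finger_force: 30.8
spin first -0.000; then x 148.8 y -33.9 z -208.6 | w 42.9 psi -0.0 q6 1.27 F [-0.7  0.7  7. ]
```

```bash
python3 -m pendant '0 0 -20 0 -1; 0 0 -45 0 -1; 0 0 -45 0 -1; 0 0 -45 0 -1; 0 0 -45 0 -1; 0 0 -10 0 -1; 15 -4 0 0 -1; 40 -9 0 0 -1; 40 -9 0 0 -1; 40 -9 0 0 -1; 14 -3 0 0 -1; 0 0 0 0 -1; 0 0 0 0 -1; 0 0 0 0 -1'; python3 go.py 613.5 -19 366 0; python3 - <<'E'
from h import *
a,_=shot("top","t4");b,_=shot("scene","s4")
x=np.hstack([cv2.resize(a[155:235,285:375],(450,400),interpolation=cv2.INTER_CUBIC),cv2.resize(b[195:275,237:307],(350,400),interpolation=cv2.INTER_CUBIC)])
cv2.imwrite("pics/t.png",x[...,::-1])
E
```

```text
t: 25.3
eef_pos: [611.6, -18.7, 399.1]
tcp_rot: [1.0, -0.0, -0.001, -0.0]
wrist_force: [0.7, -0.8, -1.1]
gripper_width: 42.9
finger_force: 30.8
spin first -0.001; then x 1.9 y 0.3 z 33.1 | w 42.9 psi -0.0 q6 1.40 F [ 0.7 -0.8 -1.1]
```

View pics/t.png

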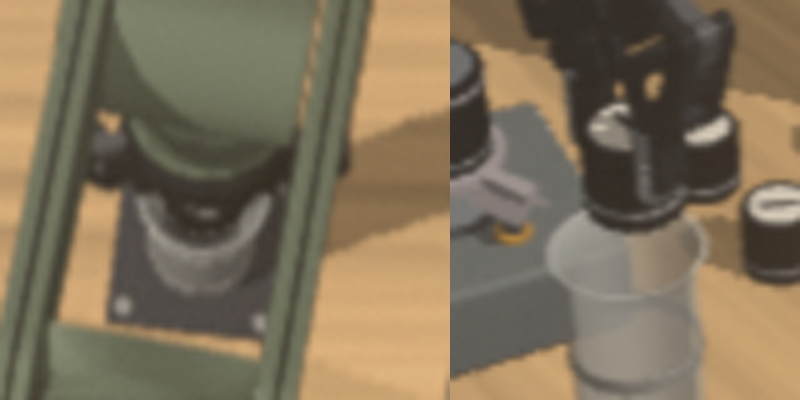

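The scene crop shows the cartridge bottom at (634,215) just above the tube mouth ellipse centred at (627,253). I check the offset.

```bash
python3 - <<'E'
from h import *
s=lambda p:(np.array(p)+.5)/5-.5+np.array((237,195))
m=onz("scene",[s((627-450,253))],188)[0];c=onz("scene",[s((634-450,208))],208)[0]
print(m,c,c-m)
E
```

```text
[620.5712893  -13.87128881 188.        ] [614.15192638 -15.51657516 208.        ] [-6.41936292 -1.64528636 20.        ]
```

```bash
python3 -m pendant '4 -0.5 0 0 -1; 0 0 10 0 -1; 0 0 10 0 -1; 0 0 8 0 -1; 0 0 0 0 -1; 0 0 0 0 -1';python3 -m pendant '0 0 2 0 -1;0 0 2 0 -1; 0 0 0 0 -1; 0 0 0 0 -1'
```

```text
t: 26.0
eef_pos: [616.5, -18.1, 370.9]
tcp_rot: [1.0, -0.0, -0.001, -0.0]
wrist_force: [0.1, -0.7, -1.5]
gripper_width: 42.9
finger_force: 30.8
t: 26.4
eef_pos: [616.7, -18.1, 367.8]
tcp_rot: [1.0, -0.0, 0.0, 0.0]
wrist_force: [-0.1, -0.2, -0.5]
gripper_width: 43.1
finger_force: 30.8
```

```bash
python3 -m pendant '0 0 2 0 -1;0 0 2 0 -1; 0 0 0 0 -1; 0 0 0 0 -1'; python3 -m pendant '0 0 0 0 0.1; 0 0 0 0 0.2; 0 0 0 0 0.5; 0 0 0 0 1; 0 0 0 0 1; 0 0 0 0 1; 0 0 -20 0 1; 0 0 -20 0 1; 0 0 0 0 1'; python3 go.py 434 -158 400 0
```

```text
t: 26.8
eef_pos: [616.6, -18.1, 363.5]
tcp_rot: [1.0, -0.0, -0.0, -0.0]
wrist_force: [0.1, -0.1, -0.3]
gripper_width: 42.7
finger_force: 30.8
t: 27.7
eef_pos: [617.7, -18.2, 407.3]
tcp_rot: [1.0, -0.0, 0.003, 0.001]
wrist_force: [-0.6, 0.5, 1.6]
gripper_width: 85.3
finger_force: 0.0
spin first -0.000; then x -183.7 y 139.8 z 7.3 | w 85.3 psi -0.0 q6 1.40 F [-0.6  0.5  1.6]
```

```bash
python3 -m pendant '-20 15 0 0 1; -41 31 0 0 1; -41 31 0 0 1; -41 31 0 0 1; -41 32 0 0 1; 0 0 0 0 1; 0 0 0 0 1; 0 0 0 0 1'; python3 go.py 434 -158 191 0; python3 carts.py | grep scene
```

```text
t: 28.5
eef_pos: [438.1, -154.0, 403.5]
tcp_rot: [1.0, 0.0, 0.0, -0.0]
wrist_force: [0.2, -0.1, 0.3]
gripper_width: 85.4
finger_force: 0.0
spin first 0.000; then x -4.1 y 4.0 z 212.5 | w 85.4 psi 0.0 q6 1.05 F [ 0.2 -0.1  0.3]
scene [286.5 219.8] 68 [ 425.8 -243.5   40. ]
scene [353.6 232.3] 68 [320.7 -79.9  40. ]
scene [302.4 235.3] 78 [ 435.1 -157.7   40. ]
scene [284.4 302.6] 36 [620.3  17.2  40. ]
```

```bash
python3 -m pendant '-4 4 20 0 0.5; 0 0 45 0 0.5; 0 0 45 0 0.5; 0 0 40 0 0.5; 0 0 35 0 0.5; 0 0 20 0 0.5; 0 0 7 0 0.5; 0 0 0 0 0.5; 0 0 0 0 -1; 0 0 0 0 -1; 0 0 0 0 -1; 0 0 0 0 -1; 0 0 0 0 -1' 30; python3 go.py 616.5 -18 400 0
```

```text
t: 29.9
eef_pos: [434.6, -158.8, 193.2]
tcp_rot: [1.0, -0.0, 0.002, 0.001]
wrist_force: [0.7, 2.2, 5.5]
gripper_width: 43.0
finger_force: 31.2
spin first -0.000; then x 181.9 y -140.8 z -206.8 | w 43.0 psi -0.0 q6 1.03 F [0.7 2.2 5.5]
```

```bash
python3 -m pendant '0 0 -20 0 -1; 0 0 -45 0 -1; 0 0 -45 0 -1; 0 0 -45 0 -1; 0 0 -45 0 -1; 0 0 -10 0 -1; 15 -12 0 0 -1; 40 -31 0 0 -1; 42 -32 0 0 -1; 42 -33 0 0 -1; 42 -33 0 0 -1; 0 0 0 0 -1; 0 0 0 0 -1; 0 0 0 0 -1'; python3 go.py 616.5 -18 366 0
```

```text
t: 31.3
eef_pos: [605.6, -24.1, 400.5]
tcp_rot: [1.0, -0.0, -0.001, 0.0]
wrist_force: [0.8, -0.9, -1.3]
gripper_width: 42.7
finger_force: 30.9
spin first -0.001; then x 10.9 y -6.1 z 34.5 | w 42.7 psi -0.0 q6 1.39 F [ 0.8 -0.9 -1.3]
```

```bash
python3 -m pendant '6 -3 0 0 -1; 5 -3 0 0 -1; 0 0 8 0 -1; 0 0 10 0 -1; 0 0 8 0 -1; 0 0 4 0 -1; 0 0 0 0 -1; 0 0 0 0 -1';python3 -m pendant '0 0 3 0 -1; 0 0 0 0 -1; 0 0 0 0 -1'
```

```text
t: 32.1
eef_pos: [617.5, -17.6, 371.5]
tcp_rot: [1.0, -0.0, -0.0, -0.0]
wrist_force: [-1.2, -1.3, -1.0]
gripper_width: 43.0
finger_force: 30.9
t: 32.4
eef_pos: [617.5, -17.6, 368.8]
tcp_rot: [1.0, -0.0, 0.0, 0.0]
wrist_force: [-0.2, -0.0, -0.8]
gripper_width: 42.9
finger_force: 30.9
```

```bash
python3 -m pendant '-1 0 3 0 -1; 0 0 0 0 -1; 0 0 0 0 -1'; python3 -m pendant '0 0 0 0 0.1; 0 0 0 0 0.2; 0 0 0 0 0.5; 0 0 0 0 1; 0 0 0 0 1; 0 0 0 0 1; 0 0 -20 0 1; 0 0 -20 0 1; -15 18 0 0 1; -33 38 0 0 1; -33 38 0 0 1; -33 38 0 0 1; -33 38 0 0 1; -33 38 0 0 1; -13 18 0 0 1; 0 0 0 0 1; 0 0 0 0 1'; python3 go.py 424 -244 193 0;  python3 carts.py | grep -v tri
```

```text
t: 32.7
eef_pos: [616.4, -17.6, 365.5]
tcp_rot: [1.0, -0.0, -0.0, -0.0]
wrist_force: [-0.0, -0.5, -0.7]
gripper_width: 42.5
finger_force: 30.9
t: 34.4
eef_pos: [424.4, -242.5, 405.8]
tcp_rot: [1.0, -0.001, 0.0, -0.0]
wrist_force: [-0.1, 0.3, 0.2]
gripper_width: 85.3
finger_force: 0.0
spin first -0.002; then x -0.4 y 1.5 z 212.8 | w 85.3 psi -0.1 q6 0.88 F [-0.1  0.3  0.2]
scene [286.5 219.8] 68 [ 425.8 -243.5   40. ]
scene [353.7 232.3] 69 [320.4 -79.8  40. ]
scene [265.4 282.1] 68 [615.5 -67.4  40. ]
top [333.3 190.6] 94 [650.4 -43.   40. ]
top [410.8 194.3] 70 [ 641.8 -264.8   40. ]
top [322.6 200.4] 112 [621.8 -12.8  40. ]
(array([614.25977413, -18.98304605, 181.97761154]), np.float64(3.7423933036872454))
```

```bash
python3 -m pendant '0 1 20 0 0.6; 0 0 45 0 0.6; 0 0 45 0 0.6; 0 0 40 0 0.6; 0 0 35 0 0.6; 0 0 20 0 0.6; 0 0 8 0 0.5; 0 0 0 0 0.5; 0 0 0 0 -1; 0 0 0 0 -1; 0 0 0 0 -1; 0 0 0 0 -1; 0 0 0 0 -1' 30; python3 -m pendant '0 0 -20 0 -1; 0 0 -45 0 -1; 0 0 -45 0 -1; 0 0 -45 0 -1; 0 0 -45 0 -1; 0 0 -10 0 -1; 15 -18 0 0 -1; 33 -38 0 0 -1; 33 -38 0 0 -1; 33 -38 0 0 -1; 33 -38 0 0 -1; 30 -36 0 0 -1; 15 -18 0 0 -1; 0 0 0 0 -1; 0 0 0 0 -1; 0 0 0 0 -1'; python3 go.py 616.5 -18 366 0
```

```text
t: 35.8
eef_pos: [425.5, -244.0, 194.3]
tcp_rot: [1.0, -0.0, 0.002, 0.001]
wrist_force: [-0.1, 2.1, 6.5]
gripper_width: 43.2
finger_force: 31.2
t: 37.4
eef_pos: [615.0, -21.2, 401.8]
tcp_rot: [1.0, -0.001, -0.001, 0.0]
wrist_force: [-0.7, 0.0, -0.6]
gripper_width: 43.1
finger_force: 30.9
spin first -0.001; then x 1.5 y -3.2 z 35.8 | w 43.1 psi -0.1 q6 1.40 F [-0.7  0.  -0.6]
```

```bash
python3 -m pendant '1.5 -3 0 0 -1; 0 0 8 0 -1; 0 0 10 0 -1; 0 0 10 0 -1; 0 0 4 0 -1; 0 0 0 0 -1; 0 0 0 0 -1';python3 -m pendant '0 0 3 0 -1; 0 0 0 0 -1; 0 0 0 0 -1'
```

```text
t: 38.1
eef_pos: [617.3, -17.4, 370.5]
tcp_rot: [1.0, -0.0, -0.0, -0.0]
wrist_force: [-0.1, -0.1, -0.3]
gripper_width: 42.9
finger_force: 30.9
t: 38.4
eef_pos: [617.3, -17.3, 367.9]
tcp_rot: [1.0, -0.0, 0.0, 0.0]
wrist_force: [-0.0, -0.4, -0.7]
gripper_width: 42.9
finger_force: 30.9
```

```bash
python3 -m pendant '-1 0 2 0 -1; 0 0 0 0 -1; 0 0 0 0 -1'; python3 -m pendant '0 0 0 0 0.1; 0 0 0 0 0.2; 0 0 0 0 0.5; 0 0 0 0 1; 0 0 0 0 1; 0 0 0 0 1; 0 0 -20 0 1; 0 0 -20 0 1; 0 -20 0 0 1; -4 -45 0 0 1; -4 -45 0 0 1; 0 -20 0 0 1; 0 0 0 0 1; 0 0 0 0 1'; python3 - <<'E'
from h import *
a,_=shot("top","t5");b,_=shot("scene","s5")
f=lambda p:(np.array(p)+.5)/6.667-.5+np.array((197,185))
c=onz("top",f([(185,168)]),58)[0];m=onz("top",f([(170,80)]),56)[0]-c
l=onz("top",f([(178,152),(228,124)]),95);d=l[1]-l[0]
print("dial c",c,"mark deg",np.degrees(np.arctan2(m[1],m[0])),"line",l,np.degrees(np.arctan2(d[1],d[0])),np.hypot(*d[:2]))
x=np.hstack([cv2.resize(a[155:235,285:355],(350,400),interpolation=cv2.INTER_CUBIC),cv2.resize(b[230:350,237:307],(233,400),interpolation=cv2.INTER_CUBIC),cv2.resize(a[185:240,197:257],(217,400)) ])
cv2.imwrite("pics/u.png",x[...,::-1])
E
```

```text
t: 38.7
eef_pos: [616.1, -17.4, 365.6]
tcp_rot: [1.0, -0.0, -0.0, -0.0]
wrist_force: [-1.1, -0.9, -0.8]
gripper_width: 42.8
finger_force: 30.9
t: 40.1
eef_pos: [608.2, 112.9, 405.6]
tcp_rot: [1.0, 0.0, -0.0, 0.0]
wrist_force: [-0.2, -0.5, 0.4]
gripper_width: 85.1
finger_force: 0.0
dial c [590.76023146 263.49665423  58.        ] mark deg 11.58989820012199 line [[591.58602774 260.23267278  95.        ]
 [603.33844762 239.74130233  95.        ]] -60.16442672563162 23.622354582212854
```

View pics/u.png

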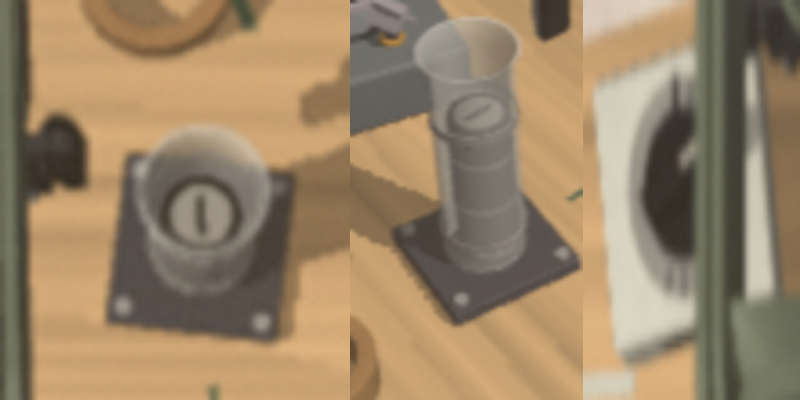

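All three cartridges are stacked in the tube, with the top window at (200,215) in the left crop. Next is the reset knob: centre (590.5,263.7), bar yaw -60°, mark at 11.6°. I use psi 120° because of the last joint's range.

```bash
python3 -m pendant '-5 -40 0 -0.149 1; 0 0 0 -0.149 1; 0 0 0 -0.149 1; 0 0 0 -0.149 1; 0 0 0 -0.149 1; 0 0 0 -0.149 1; 0 0 0 -0.149 1; 0 0 0 -0.149 1; 0 0 0 -0.149 1; 0 0 0 -0.149 1; 0 0 0 -0.149 1; 0 0 0 -0.149 1; 0 0 0 -0.149 1; 0 0 0 -0.149 1; 0 0 0 0 1; 0 0 0 0 1'; python3 go.py 590.5 263.7 246 120
```

```text
t: 41.8
eef_pos: [603.5, 151.6, 405.6]
tcp_rot: [0.506, 0.863, -0.0, 0.0]
wrist_force: [0.2, 0.2, -0.7]
gripper_width: 85.4
finger_force: 0.0
spin first -0.013; then x 103.6 y 44.8 z 159.6 | w 85.4 psi 119.2 q6 -0.40 F [ 0.2  0.2 -0.7]
```

```bash
python3 -m pendant '0 0 0 -0.013 1; 20 9 0 0 1; 30 13 0 0 1; 30 13 0 0 1; 24 10 0 0 1; 0 0 40 0 1; 0 0 40 0 1; 0 0 30 0 1; 0 0 20 0 1; 0 0 0 0 1; 0 0 0 0 1'; python3 go.py 590.5 263.7 246 120
```

```text
t: 42.9
eef_pos: [589.9, 265.1, 275.9]
tcp_rot: [0.498, 0.867, -0.0, -0.0]
wrist_force: [-0.2, 0.3, -0.2]
gripper_width: 85.3
finger_force: 0.0
spin first 0.004; then x -1.5 y -0.2 z 29.9 | w 85.3 psi 120.2 q6 -0.24 F [-0.2  0.3 -0.2]
```

```bash
python3 -m pendant '-1.5 0 15 0 0.4; 0 0 12 0 0.2; 0 0 2 0 0; 0 0 0 0 0; 0 0 0 0 -1; 0 0 0 0 -1; 0 0 0 0 -1; 0 0 0 0 -1; 0 0 0 0 -1; 0 0 0 0 -1' 25; python3 go.py 590.5 263.7 246 120; python3 -c "from cell import *;print(get_obs()['ft_torque'])"
```

```text
t: 43.9
eef_pos: [590.4, 263.7, 247.4]
tcp_rot: [0.498, 0.867, -0.0, -0.0]
wrist_force: [-3.9, -1.9, 5.9]
gripper_width: 15.4
finger_force: 29.4
spin first 0.005; then x -0.1 y 0.1 z 1.4 | w 15.4 psi 120.3 q6 -0.24 F [-3.9 -1.9  5.9]
[-0.34022321  0.62209433  0.03354353]
```

Gripped. I turn 1.15 rad counter-clockwise (negative spin), then creep to the stop watching torque.

```bash
python3 -m pendant '0 0 0 -0.05 -1; 0 0 0 -0.1 -1; 0 0 0 -0.1 -1; 0 0 0 -0.1 -1; 0 0 0 -0.1 -1; 0 0 0 -0.1 -1; 0 0 0 -0.1 -1; 0 0 0 -0.1 -1; 0 0 0 -0.1 -1; 0 0 0 -0.1 -1; 0 0 0 -0.1 -1; 0 0 0 -0.1 -1; 0 0 0 0 -1; 0 0 0 0 -1'; python3 go.py 590.5 263.7 246 192; python3 -c "from cell import *;print(get_obs()['ft_torque'])"; python3 -m pendant '0 0 0 -0.03 -1; 0 0 0 -0.03 -1; 0 0 0 0 -1; 0 0 0 0 -1';python3 go.py 590.5 263.7 246 192; python3 -c "from cell import *;print(get_obs()['ft_torque'])"
```

```text
t: 45.3
eef_pos: [590.7, 264.7, 247.4]
tcp_rot: [-0.053, 0.999, 0.001, 0.001]
wrist_force: [-1.8, 3.8, 4.6]
gripper_width: 15.4
finger_force: 29.2
spin first -0.104; then x 0.4 y -0.9 z 1.4 | w 15.4 psi -174.0 q6 -1.39 F [-1.8  3.8  4.6]
[0.68102109 0.32404882 0.01862555]
t: 45.7
eef_pos: [590.7, 264.7, 247.4]
tcp_rot: [-0.084, 0.996, 0.001, 0.001]
wrist_force: [-1.6, 5.1, 3.8]
gripper_width: 15.5
finger_force: 29.3
spin first -0.042; then x 0.4 y -1.0 z 1.4 | w 15.5 psi -170.4 q6 -1.45 F [-1.6  5.1  3.8]
[0.93170295 0.34734142 0.04806532]
```

```bash
for i in 1; do python3 -m pendant '0 0 0 -0.03 -1; 0 0 0 0 -1; 0 0 0 0 -1'; python3 -c "from cell import *;print(get_obs()['ft_torque'])"; python3 -m pendant '0 0 0 -0.03 -1; 0 0 0 0 -1; 0 0 0 0 -1'; python3 -c "from cell import *;print(get_obs()['ft_torque'])"; python3 -m pendant '0 0 0 -0.03 -1; 0 0 0 0 -1; 0 0 0 0 -1';  python3 -c "from cell import *;print(get_obs()['ft_torque'])"; python3 go.py 590.5 263.7 246 192; done
```

```text
t: 46.0
eef_pos: [590.7, 264.8, 247.4]
tcp_rot: [-0.099, 0.995, 0.001, 0.001]
wrist_force: [-1.4, 4.9, 5.6]
gripper_width: 15.4
finger_force: 29.3
[ 1.05340547  0.36603727 -0.04645473]
t: 46.3
eef_pos: [590.8, 264.7, 247.4]
tcp_rot: [-0.112, 0.994, 0.001, 0.001]
wrist_force: [-1.9, 5.8, 5.5]
gripper_width: 15.5
finger_force: 31.8
[ 0.94605051  0.42300481 -0.7482881 ]
t: 46.6
eef_pos: [590.9, 264.6, 247.5]
tcp_rot: [-0.127, 0.992, 0.002, 0.001]
wrist_force: [-2.1, 6.0, 6.3]
gripper_width: 15.4
finger_force: 42.3
[ 0.86554826  0.31646166 -0.94943123]
spin first 0.045; then x 0.6 y -0.8 z 1.5 | w 15.4 psi -165.4 q6 -1.54 F [-2.1  6.   6.3]
```

Torque jumped to about -0.95 N m, so the knob is at its stop. I release, clear away and check everything.

```bash
python3 -m pendant '0 0 0 0 -0.3; 0 0 0 0 0; 0 0 0 0 0.2; 0 0 0 0 0.3; 0 0 -20 0 0.4; 0 0 -40 0 1; 0 0 -40 0 1; 0 0 -40 0 1; 0 0 -20 0 1; 30 -5 0 0 1; 45 -20 0 0 1; 45 -20 0 0 1; 45 -30 0 0 1; 0 0 0 0 1;0 0 0 0 1'; python3 - <<'E'
from h import *
a,_=shot("top","t6");b,_=shot("scene","s6")
x=np.hstack([cv2.resize(a[185:240,197:257],(400,367),interpolation=cv2.INTER_CUBIC),cv2.resize(b[325:405,325:412],(399,367),interpolation=cv2.INTER_CUBIC)])
y=cv2.resize(b[165:300,200:440],(400,225));z=cv2.resize(a[120:330,150:520],(399,225))
cv2.imwrite("pics/z.png",np.vstack([x,np.hstack([y,z])])[...,::-1])
E
```

```text
t: 48.1
eef_pos: [452.0, 151.7, 406.7]
tcp_rot: [-0.128, 0.992, -0.0, 0.0]
wrist_force: [0.3, 0.2, 1.0]
gripper_width: 85.3
finger_force: 0.0
```

View pics/z.png

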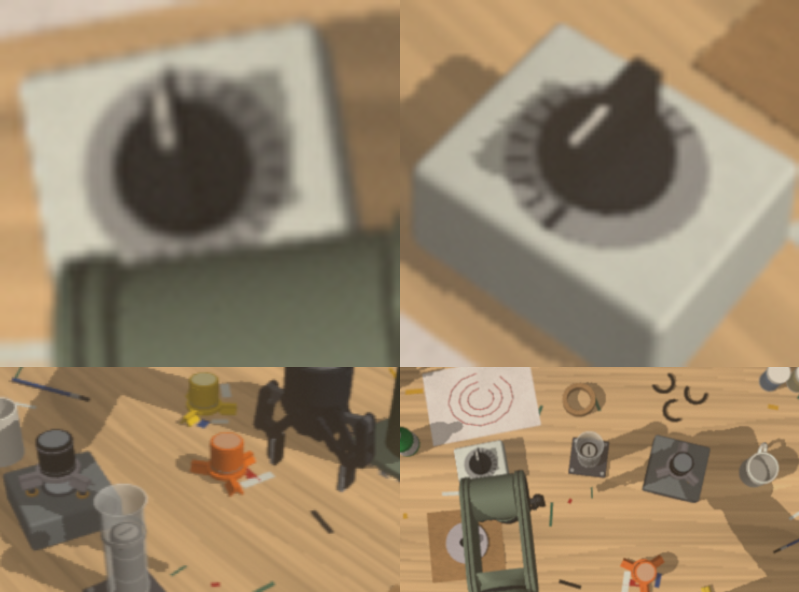

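The white line now points at the heavy mark (165,110 in the top-left panel), the lens sits on the lamp house, three cartridges are in the tube, and the cover is on the cardboard. Nothing touches the robot.

```bash
python3 -c "from cell import *;print(sign_off())"
```

```text
the job is handed in; nothing more can be done
None
```

I handed the job in at about 48 s of robot time: the cover is knob up on the cardboard, the lens is seated level on the three balls, all three cartridges are in the tube, and the reset knob is at its zero stop; no verdict came back.

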